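# Pack the carrier tray for the pink culture

## Robot

A 6-joint arm with a two-finger parallel gripper is mounted at the origin on the work surface; the furniture and walls round the work are solid. World frame = base frame: x ahead of the robot, y to its left, z up, the work surface at z = 0. Lengths are in m, angles in rad, forces in N, time in s.
With the tool pointing down it reaches from about 0.25 to 0.8 m from the base axis. Payload 3.9 kg.
Tool frame: the origin (TCP) lies at the centre of the arm's flange, where the gripper is bolted on; the fingertips stand 173 mm ahead of it and the grasp point (between the pads) lies manip.grip_point_offset ahead of it (manip.grip_point_offset is the distance from the TCP to the grasp point, in m); x points along the fingers, y is the direction in which the jaws open and shut, and the axes are right-handed (so a half turn about x gives the same grasp; the last joint's range is limited). The gripper opens to 85 mm and grips with 20 to 120 N. Pads are 22 mm wide; open, the fingers measure 114 mm over their backs; the gripper's body (76 mm by 85 mm) begins 54 mm behind the grasp point. The pads swing forward as they close: fully open they stand 13 mm farther back than shut.
Start: joints at [-1.1, 0.26, -0.138, 1.173, 0, 1.571], TCP at [0.238, -0.468, 0.405] pointing down, gripper open.
Joint ranges: [-2.78, 2.78], [-0.83, 1.72], [-1.28, 1.37], [-1.9, 2.12], [-1.57, 1.48], [-3.14, 3.14]. Speed limits (rad/s): [2.57, 2.57, 3.14, 3.14, 3.14, 3.14].

## Interface

Orientations are given as a rotation vector (axis times angle).
In Python, from workcell import manip gives the robot as it stands.
- The arm moves only by the shell command python3 -m inch 'ROWS' [FORCE]. ROWS is text: rows parted by semicolons, each of 7 numbers parted by spaces: the finger opening in cm, from 0 to 8.54, then the shift along the tool's x, y, z in cm, then the turn, a rotation vector about the tool's x, y, z in rad. A call has exactly 8 rows; each row shifts and turns the pose as measured when the row begins, along the tool's axes as they then stand; what a row does not reach is not made up. A row lasts 1/8 s, in which the tool goes at most 62.5 mm and 10.7 degrees, less where a joint would pass 70% of its speed; a pose out of reach is approached as far as the arm can. A call is refused whole if a number of a shift passes 6.25 or a number of a turn 0.188, either way. A call with a gripper value outside its range is refused whole. The fingers move at their own pace and stop on an object; FORCE is the grip in N (left out, the last holds). Time passes only in rows, so rows that do not move let the fingers close, or fill a call up. It gives the time, the measured TCP pose, the force and the opening at its end, in the units of the state.
- manip.sense(): the state, without advancing time (a new reading comes with each control period).
- manip.camera(name): name is "scene" or "top" or "wrist"; returns (picture, depth): 384x512x3 uint8, blue, green, red; 384x512 float32, m along the optical axis (not along the pixel's ray), 0 where there is no reading.
- manip.get_calibration(name): a dict with "fx", "fy", "cx", "cy" (pixels), "camera_from_world" (4x4, takes a point from world to camera coordinates). Camera axes: x right, y down, z forward; pixel columns grow to the right and rows downward; lengths in m; the calibration is good to about 2 mm. A picture is of the moment at which its call begins: read the wrist's pose just before it. get_calibration takes no time and is no camera call; for the wrist camera it gives the pose at the moment of the call.
- manip.hand_in(): hands the job in, once; it reports no verdict.
Trained networks look in the newest picture that a camera, given by its name, has taken for a name from the list of things; names that differ only in an ending like _2 or _b are one class to them, and where a whole thing is asked for, a point or a joint stands for the part that bears it (a point fixed in the world has none). Each returns a list of dicts, best first, with "score" (0 to 1); they miss things now and then, are a little off and sometimes report something else, mostly with a low value. They report only what shows in the picture. A call takes as long as a camera call.
- manip.masks_of(camera, label): "region" (384x512 bool, what is visible of it) and "pixel" ([row, column] in pixels, amid what is visible of it).
- manip.place_of(camera, label): "pixel" ([row, column] in pixels: a listed point, or the origin of a listed thing).
The state is a dict: "t": time; "q": joint angles; "dq": joint speeds; "effort": joint torques, N m; "tool_pos": TCP position; "tool_rot": TCP orientation; "ft_force": force on the tool from outside, world axes, zero at the start; "ft_torque": the same for the moment, N m; "grip_width": opening from 0.0 (shut) to 1.0 (fully open).
Only numpy, scipy, OpenCV 4.12 (cv2) and the standard library are available. Lean on these libraries where they do the work, as an engineer would, in place of code of your own. Each camera call takes 0.05 s, during which the arm holds its last target. There are 200 camera calls.

## Task

Pack the grey carrier tray: lay the blue-capped tube in the blue trough, the red-capped tube in the red trough and the forceps in the narrow black trough, each flat and lengthwise in the middle of its trough, and stand the dish with the pink contents centred on the round green pad. Keep the pink dish level all the way, and leave the two colourless dishes where they are.

Things in the scene. Friction and masses are not known exactly. Their poses are not given: they have to be found in the camera images.
- dish_pink: Round covered dish with pink contents, 62 mm diameter, 15 mm high, upright on the bench. Loose, about 30 g; grip it across its diameter. Origin: centre of its underside, z up. Its neighbours in y may stand only 60 mm away, centre to centre; there is more room for fingers before and behind it (in x) than beside it.
- dish_plain_a: Round covered dish with colourless to cream contents, 62 mm diameter, 15 mm high, upright on the bench. Loose, about 30 g; grip it across its diameter. Origin: centre of its underside, z up. Does not belong in the tray.
- dish_plain_b: Round covered dish with colourless to cream contents, 62 mm diameter, 15 mm high, upright on the bench. Loose, about 30 g; grip it across its diameter. Origin: centre of its underside, z up. Does not belong in the tray.
- tube_blue: Conical 15 ml tube with pink contents and a blue screw cap, lying flat on the bench, 114 mm long, 23 mm wide and high; it does not roll and may be gripped across its middle. Loose, about 20 g. Origin: centre of its underside; x along its length, z up.
- tube_red: Conical 15 ml tube with pink contents and a red screw cap, lying flat on the bench, 114 mm long, 23 mm wide and high; it does not roll and may be gripped across its middle. Loose, about 20 g. Origin: centre of its underside; x along its length, z up.
- forceps: Fine steel forceps lying flat, 118 mm long, 11 mm wide, 9 mm high; grip across the middle. Loose, about 20 g. Origin: centre of the underside; x along the length, z up.
- trough_blue: Blue trough for the blue-capped tube, fixed across the grey tray, the four inserts 70 mm apart in any order. 128 mm long, floor 4 mm thick, 38 mm wide between two side ribs that rise 5 mm above its floor; ends open, 4 mm short of the tray's 12 mm high rim. Origin: centre of underside, 4 mm above the bench (so the floor is at z = 8 mm); x along its length, z up.
- trough_red: Red trough for the red-capped tube, fixed across the grey tray, the four inserts 70 mm apart in any order. 128 mm long, floor 4 mm thick, 38 mm wide between two side ribs that rise 5 mm above its floor; ends open, 4 mm short of the tray's 12 mm high rim. Origin: centre of underside, 4 mm above the bench (so the floor is at z = 8 mm); x along its length, z up.
- trough_black: Narrow black trough for the forceps, fixed across the grey tray, the four inserts 70 mm apart in any order. 128 mm long, floor 4 mm thick, 26 mm wide between two side ribs that rise 3 mm above its floor; ends open, 4 mm short of the tray's 12 mm high rim. Origin: centre of underside, 4 mm above the bench (so the floor is at z = 8 mm); x along its length, z up.
- dish_pad: Round flat green pad with white middle, no rim, 66 mm diameter, 4 mm thick, fixed in the grey tray (290 x 144 mm, fixed to the bench, floor 4 mm, rim 12 mm high) as one of four inserts 70 mm apart. Origin: centre of underside, 4 mm above the bench (top at z = 8 mm); z up, x across the tray, parallel to the troughs: fingers closing along x clear the neighbours.

How it is judged:
By the outcome, as a careful person would: the job done as asked, in the order asked, and still so for the second after the job is handed in, with the robot touching nothing.
It also fails if it takes over 93 s, if anything falls off the work surface, if the arm or the gripper's body presses on something with over 40 N, if the wrist force passes 120 N, or if a joint passes its speed limit or range.

## Working session

There is one attempt and no reset: what is moved stays moved. The work goes in short steps, Python scripts to look and compute and a shell command to move; the robot and the scene stay as the last step left them, time stands still between calls to the robot, and variables do not carry over. Pictures are saved under pics/ and viewed, about 12 in all and at most 16, crops included, and the job is handed in when it is done.

```bash
ls; mkdir -p pics; cat > h.py <<'E'
import numpy as np, cv2
from scipy.spatial.transform import Rotation as R
from workcell import manip
def cal(n):
    c=manip.get_calibration(n); return c,np.linalg.inv(np.array(c["camera_from_world"]))
def at_z(n,px,z):  # pixel (row,col) -> world point on plane z
    c,W=cal(n); d=W[:3,:3]@np.array([(px[1]-c["cx"])/c["fx"],(px[0]-c["cy"])/c["fy"],1]); o=W[:3,3]
    return o+d*(z-o[2])/d[2]
def pts(n,mask,depth):
    c,W=cal(n); v,u=np.nonzero(mask&(depth>0)); d=depth[v,u]
    P=np.stack([(u-c["cx"])/c["fx"]*d,(v-c["cy"])/c["fy"]*d,d],1)
    return P@W[:3,:3].T+W[:3,3]
E
python3 - <<'E'
from h import *
s=manip.sense(); print(s, manip.grip_point_offset)
print(R.from_rotvec(s['tool_rot']).as_matrix().round(3))
for n in ["top","scene"]:
    p,d=manip.camera(n); cv2.imwrite(f"pics/{n}0.png",p); np.save(f"{n}_d.npy",d)
print(cal("top")[1].round(3))
for l in "dish_pink dish_plain_a tube_blue tube_red forceps trough_blue trough_red trough_black dish_pad".split():
    pass
p,d=manip.camera("top")
for l in "dish_pink dish_plain_a tube_blue tube_red forceps trough_blue trough_red trough_black dish_pad".split():
    for m in manip.masks_of("top",l)[:3]:
        P=pts("top",m["region"],d)
        z=np.median(P[:,2]); r=cv2.minAreaRect(P[:,:2].astype(np.float32)*1000)
        v=np.linalg.svd((P[:,:2]-P[:,:2].mean(0)),full_matrices=False)[2][0]
        print(l,round(m["score"],2),np.round(m["pixel"]),len(P),"med",np.median(P,0).round(4),"rect",np.round(r[0],1),np.round(r[1],1),round(r[2],1),"ang",np.degrees(np.arctan2(v[1],v[0])).round(1))
E
```

```text
pics
{'t': 0.0, 'q': array([-1.10001414e+00,  2.60702713e-01, -1.39376942e-01,  1.17270490e+00,
       -2.72431736e-05,  1.57079830e+00]), 'dq': array([ 4.41449836e-04,  6.65675091e-04, -9.18202494e-04, -1.40271618e-04,
       -7.01325664e-05,  3.07335289e-04]), 'effort': array([-3.03838206e-03, -4.05673099e+01,  2.53923976e+01,  1.86109490e-02,
       -1.55228372e-04,  2.44444209e-06]), 'tool_pos': array([ 0.23797279, -0.46758452,  0.40385179]), 'tool_rot': array([ 1.95941723,  0.47199969, -1.96040522]), 'ft_force': array([-0.76439922,  0.15214897,  0.21085257]), 'ft_torque': array([ 0.01497903,  0.0027619 , -0.00220795]), 'grip_width': 0.9986182648433821} 0.1547
[[-0.001  0.454 -0.891]
 [ 0.002 -0.891 -0.454]
 [-1.    -0.002  0.   ]]
[[ 0.019 -0.995  0.101  0.404]
 [-1.    -0.016  0.027 -0.021]
 [-0.025 -0.101 -0.995  0.95 ]
 [ 0.     0.     0.     1.   ]]
dish_pink 0.74 [158. 333.] 502 med [ 0.5876 -0.16    0.016 ] rect [ 588.9 -159.4] [60.  60.4] 48.7 ang 170.8
dish_plain_a 0.83 [152. 377.] 502 med [ 0.6017 -0.2721  0.0159] rect [ 602.9 -273.1] [59.9 61.3] 63.9 ang -51.1
dish_pla
[... 476 characters left out ...]
.0201 0.0093] rect [568.   21.1] [124.3  32.8] 1.2 ang -177.9
forceps 0.7 [170. 230.] 516 med [0.565  0.0899 0.0089] rect [564.4  90.3] [62.9 62. ] 45.4 ang -151.0
trough_blue 0.96 [167. 202.] 971 med [0.5638 0.1599 0.0091] rect [565.1 159.1] [129.5  46.9] 2.3 ang -177.8
trough_red 0.73 [168. 172.] 974 med [0.5628 0.2309 0.009 ] rect [564.1 231.7] [129.3  51.9] 0.8 ang -177.4
trough_red 0.31 [229. 358.] 529 med [ 0.4238 -0.2299  0.0161] rect [ 424.  -230.8] [58.2 64.5] 0.5 ang -95.8
trough_black 0.65 [163. 256.] 634 med [0.5711 0.0199 0.0094] rect [567.9  21.1] [124.5  32.8] 1.2 ang -177.5
dish_pad 0.74 [168. 229.] 540 med [0.5654 0.0899 0.0089] rect [565.8  90.5] [65.1 63.8] 46.0 ang -117.7
```

```bash
python3 - <<'E'
import cv2
p=cv2.imread("pics/top0.png"); cv2.imwrite("pics/a.png",cv2.resize(p[90:290,130:430],None,fx=2.6,fy=2.6,interpolation=cv2.INTER_CUBIC))
E
```

```text
(no output)
```

View pics/a.png

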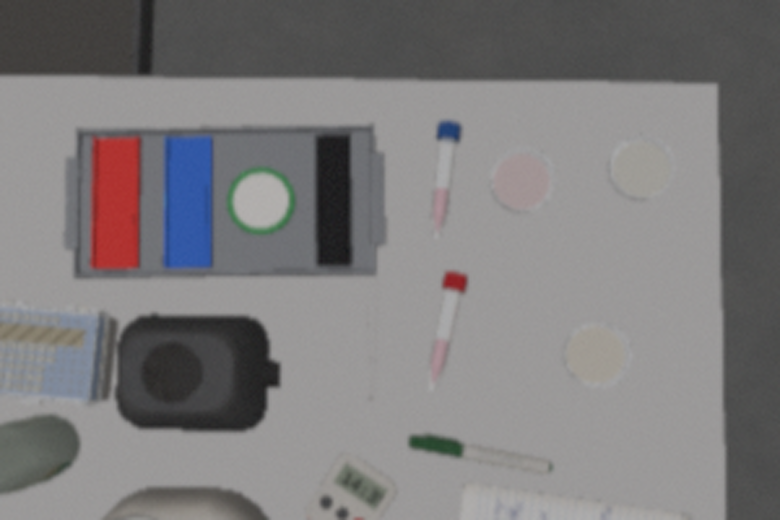

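View pics/scene0.png

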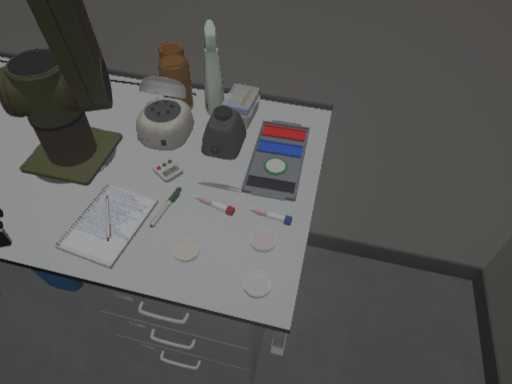

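The top crop shows the tray with red, blue, green pad and black inserts from left to right. The tubes are at crop (447,175) and (447,325), the pink dish at (522,180), and the forceps show as a faint line at about (372,345). Now I'll measure obstacle heights and the forceps.

```bash
cat >> h.py <<'E'
def go(x,y,z,yaw):
    """current->target grasp point (x,y,z), jaw axis world yaw deg (mod 180); prints shifts in tool axes now and after turn (cm), turn about tool x"""
    s=manip.sense(); M=R.from_rotvec(s['tool_rot']).as_matrix()
    g=s['tool_pos']+M[:,0]*manip.grip_point_offset
    cy=np.degrees(np.arctan2(M[1,1],M[0,1])); dy=(yaw-cy+90)%180-90
    t=np.array([x,y,z]); c,sn=np.cos(np.radians(yaw)),np.sin(np.radians(yaw))
    if np.cos(np.radians(cy+dy-yaw))<0: c,sn=-c,-sn
    N=np.array([[0,c,sn],[0,sn,-c],[-1,0,0]])
    e=R.from_matrix(M.T@N).as_rotvec()
    d=t-s['tool_pos']+(-M[:,0])*manip.grip_point_offset
    d2=t+np.array([0,0,manip.grip_point_offset])-s['tool_pos']
    print("t",round(s['t'],2),"grasp",g.round(4),"jaw yaw",cy.round(1),"q",s['q'].round(2))
    print(" shift now-axes cm",(M.T@d2*100).round(2)," after-turn axes cm",(N.T@d2*100).round(2)," turn",e.round(3))
E
python3 - <<'E'
from h import *
d=np.load("top_d.npy"); P=pts("top",np.ones(d.shape,bool),d)
for x in np.arange(.30,.72,.04):
    print(round(x,2),[int(1000*P[(abs(P[:,0]-x)<.02)&(abs(P[:,1]-y)<.02),2].max(initial=0)) for y in np.arange(.26,-.36,-.04)])
p,_=manip.camera("scene")
for l in ["forceps","tube_red","tube_blue"]:
    for f in (manip.masks_of,manip.place_of):
        print(l,f.__name__,[(round(m["score"],2),np.round(m["pixel"]),at_z("scene",m["pixel"],.006).round(3)) for m in f("scene",l)[:3]])
go(.589,-.086,.13,-95.5)
E
```

```text
0.3 [129, 67, 157, 159, 76, 5, 21, 20, 16, 15, 18, 16, 16, 15, 17, 5]
0.34 [130, 52, 76, 79, 79, 5, 18, 20, 17, 17, 18, 15, 5, 6, 6, 5]
0.38 [83, 89, 122, 123, 96, 59, 6, 7, 17, 17, 5, 5, 19, 17, 5, 4]
0.42 [83, 88, 121, 122, 96, 59, 6, 13, 20, 23, 6, 18, 20, 20, 5, 6]
0.46 [81, 80, 86, 85, 82, 5, 5, 10, 10, 23, 6, 5, 20, 19, 6, 6]
0.5 [15, 15, 17, 15, 17, 16, 16, 14, 5, 26, 5, 5, 5, 5, 7, 5]
0.54 [17, 16, 17, 16, 12, 14, 15, 17, 20, 21, 20, 16, 7, 5, 5, 5]
0.58 [16, 17, 18, 16, 13, 13, 15, 16, 20, 22, 20, 19, 7, 20, 19, 6]
0.62 [16, 18, 17, 17, 18, 16, 18, 16, 19, 25, 19, 20, 5, 19, 19, 5]
0.66 [5, 5, 4, 5, 5, 5, 5, 5, 6, 24, 6, 6, 5, 5, 5, 5]
0.7 [3, 4, 4, 5, 4, 3, 4, 7, 3, 4, 4, 4, 4, 4, 3, 5]
forceps call [(0.58, array([185., 212.]), array([ 0.418, -0.021,  0.006]))]
forceps call [(0.67, array([185., 218.]), array([ 0.434, -0.018,  0.006])), (0.51, array([183., 267.]), array([0.559, 0.024, 0.006]))]
tube_red call [(0.82, array([205., 213.]), array([ 0.444, -0.085,  0.006]))]
tube_red call [(0.57, array([204., 211.]), array([ 0.437, -0.084,  0.006]))]
tube_blue call [(0.6, array([221., 278.]), array([ 0.612, -0.091,  0.006])), (0.26, array([147., 278.]), array([0.56 , 0.168, 0.006]))]
tube_blue call [(0.59, array([221., 273.]), array([ 0.6  , -0.095,  0.006]))]
t 0.95 grasp [ 0.2381 -0.4679  0.25  ] jaw yaw -63.0 q [-1.1   0.26 -0.14  1.17 -0.    1.57]
 shift now-axes cm [ 12.   -18.12 -48.59]  after-turn axes cm [ 12.   -41.37 -31.26]  turn [ 0.567 -0.    -0.   ]
```

```bash
python3 -m inch '8.5 0.5 -2 -5.4 0 0 0;8.5 0.5 -2 -5.4 0 0 0;8.5 0.5 -2 -5.4 0 0 0;8.5 0.5 -2 -5.4 0 0 0;8.5 0.5 -2 -5.4 0 0 0;8.5 0.5 -2 -5.4 0 0 0;8.5 0.5 -2 -5.4 0 0 0;8.5 0.5 -2 -5.4 0 0 0' 30; python3 -c "
from h import *
go(.55,-.086,.20,-93)"
```

```text
t: 1.95
tool_pos: [0.5599, -0.1249, 0.3647]
tool_rot: [1.967, 0.453, -1.959]
ft_force: [0.5, 0.0, 0.5]
grip_width: 0.995
t 1.95 grasp [ 0.5607 -0.1259  0.21  ] jaw yaw -63.6 q [-0.22  0.36 -0.1   1.1  -0.    2.46]
 shift now-axes cm [ 0.97 -3.93 -0.85]  after-turn axes cm [ 1.   -3.84  1.19]  turn [ 0.513 -0.004 -0.007]
```

```bash
python3 -m inch '8.5 0 0 0 -0.186 0 0;8.5 0 0 0 -0.186 0 0;8.5 0 0 0 -0.186 0 0;8.5 0 0 0 -0.186 0 0;8.5 0 0 0 -0.186 0 0;8.5 0 0 0 -0.186 0 0;8.5 0 0 0 -0.186 0 0;8.5 0 0 0 -0.186 0 0'; python3 -m inch '8.5 0 0 0 -0.186 0 0;8.5 0 0 0 -0.186 0 0;8.5 0 0 0 -0.186 0 0;8.5 0 0 0 -0.186 0 0;8.5 0 0 0 -0.186 0 0;8.5 0 0 0 -0.186 0 0;8.5 0 0 0 0 0 0;8.5 0 0 0 0 0 0'; python3 - <<'E'
from h import *
p,d=manip.camera("wrist"); cv2.imwrite("pics/w1.png",p); np.save("w1.npy",d)
print(cal("wrist")[1].round(3))
for l in ["tube_blue","tube_red","dish_pink","forceps"]:
    for m in manip.masks_of("wrist",l)[:2]:
        P=pts("wrist",m["region"],d); P=P[P[:,2]<.05]
        r=cv2.minAreaRect(P[:,:2].astype(np.float32)*1000)
        print(l,round(m["score"],2),np.round(m["pixel"]),len(P),"med",np.median(P,0).round(4),"rect",np.round(r[0],1),np.round(r[1],1),round(r[2],1))
go(.589,-.086,.20,84.5)
E
```

```text
t: 2.95
tool_pos: [0.5636, -0.1198, 0.3629]
tool_rot: [0.912, 1.363, -0.914]
ft_force: [0.0, 0.7, -0.1]
grip_width: 1.001
t: 3.95
tool_pos: [0.5638, -0.1198, 0.3626]
tool_rot: [0.04, 1.566, -0.048]
ft_force: [-0.2, -0.1, -0.4]
grip_width: 0.993
[[ 0.056  0.953  0.299  0.488]
 [ 0.998 -0.052 -0.022 -0.117]
 [-0.005  0.3   -0.954  0.333]
 [ 0.     0.     0.     1.   ]]
tube_blue 0.72 [188. 290.] 1584 med [ 0.5877 -0.0853  0.0191] rect [589.4 -85.6] [ 22.2 123.7] 84.1
tube_blue 0.52 [206. 124.] 2488 med [ 0.5985 -0.2707  0.0163] rect [ 601.  -272.6] [59.9 60.6] 40.5
tube_red 0.74 [ 53. 281.] 1808 med [ 0.4557 -0.09    0.0195] rect [453.4 -91.6] [22.8 88. ] 80.9
dish_pink 0.63 [190. 224.] 2576 med [ 0.5855 -0.1595  0.0164] rect [ 588.4 -161.8] [63.9 64.5] 76.7
forceps 0.57 [ 30. 356.] 632 med [ 0.4375 -0.0175  0.0067] rect [443.1 -17.4] [64.3 14.8] 1.0
t 4.2 grasp [ 0.5645 -0.1206  0.208 ] jaw yaw 86.9 q [-0.21  0.36 -0.1   1.1  -0.   -0.15]
 shift now-axes cm [0.79 3.52 2.33]  after-turn axes cm [0.8  3.61 2.19]  turn [0.042 0.005 0.005]
```

View pics/w1.png

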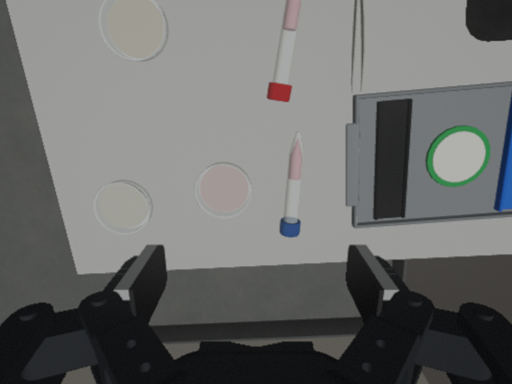

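The wrist view shows the blue tube at (188,290) next to the pink dish (190,224), the red tube at (53,281), the forceps at (30,356), and the tray at right. The pink dish is close to the tube, so I'll open the jaws to only 4 cm.

```bash
python3 -m inch '4 1 0.9 0.6 0.042 0 0;4 1 0.9 0.6 0 0 0;4 1 0.9 0.6 0 0 0;4 1.5 0.9 0.6 0 0 0;4 2 0 0 0 0 0;4 2 0 0 0 0 0;4 2 0 0 0 0 0;4 0 0 0 0 0 0'; python3 -c "
from h import *
go(.5895,-.0856,.024,84.1)"
```

```text
t: 5.2
tool_pos: [0.5936, -0.083, 0.2505]
tool_rot: [0.071, 1.566, -0.078]
ft_force: [0.1, -1.2, -0.3]
grip_width: 0.469
t 5.2 grasp [ 0.594  -0.0837  0.0958] jaw yaw 84.6 q [-0.14  0.48 -0.21  0.87 -0.   -0.04]
 shift now-axes cm [ 7.18 -0.27 -0.4 ]  after-turn axes cm [ 7.18 -0.3  -0.38]  turn [0.008 0.003 0.005]
```

```bash
python3 -m inch '4 1.5 -0.15 -0.2 0 0 0;4 1.5 -0.1 -0.2 0 0 0;4 1.5 0 0 0 0 0;4 1.5 0 0 0 0 0;4 1 0 0 0 0 0;4 0.2 0 0 0 0 0;4 0 0 0 0 0 0;4 0 0 0 0 0 0'; python3 - <<'E'
from h import *
go(.5895,-.0856,.024,84.1)
p,d=manip.camera("wrist"); cv2.imwrite("pics/w2.png",p[130:])
E
```

```text
t: 6.2
tool_pos: [0.5911, -0.0854, 0.1756]
tool_rot: [0.07, 1.563, -0.078]
ft_force: [0.8, 0.1, 0.0]
grip_width: 0.469
t 6.2 grasp [ 0.5921 -0.0863  0.0209] jaw yaw 84.6 q [-0.14  0.56 -0.31  0.69 -0.   -0.05]
 shift now-axes cm [-0.31 -0.03 -0.16]  after-turn axes cm [-0.31 -0.03 -0.16]  turn [0.008 0.007 0.005]
```

View pics/w2.png

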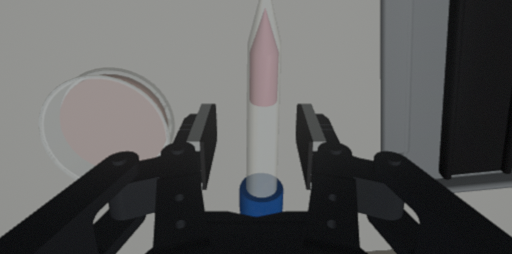

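```bash
python3 -m inch '1 0 0 0 0 0 0;1 0 0 0 0 0 0;1 0 0 0 0 0 0;1 0 0 0 0 0 0;1 -1 0 0 0 0 0;1 -2 0 0 0 0 0;1 -2 0 0 0 0 0;1 -2 0 0 0 0 0' 30;  python3 -c "
from h import *
print(manip.sense()['grip_width']*8.54)
go(.5678,.160,.08,91.2)"
```

```text
t: 7.25
tool_pos: [0.59, -0.0849, 0.2484]
tool_rot: [0.07, 1.564, -0.078]
ft_force: [0.6, -0.4, 0.1]
grip_width: 0.252
2.1490418945784215
t 7.25 grasp [ 0.5907 -0.0857  0.0937] jaw yaw 84.6 q [-0.14  0.48 -0.23  0.86 -0.   -0.05]
 shift now-axes cm [ 1.23 24.18 -4.53]  after-turn axes cm [ 1.37 24.53 -1.7 ]  turn [-0.115  0.005  0.005]
```

```bash
python3 -m inch '1 0 3 -0.6 -0.06 0 0;1 0 3.5 -0.3 -0.055 0 0;1 0 3.5 -0.25 0 0 0;1 0 3.5 -0.2 0 0 0;1 0 3.5 -0.2 0 0 0;1 0 3.5 -0.2 0 0 0;1 0 3 -0.2 0 0 0;1 0 1 0 0 0 0';  python3 - <<'E'
from h import *
go(.5678,.160,.031,91.2)
p,d=manip.camera("wrist"); cv2.imwrite("pics/w3.png",p)
for l in ["trough_blue","dish_pad","trough_red","trough_black","tube_blue"]:
    for m in manip.masks_of("wrist",l)[:1]:
        P=pts("wrist",m["region"],d)
        r=cv2.minAreaRect(P[:,:2].astype(np.float32)*1000)
        print(l,round(m["score"],2),np.round(m["pixel"]),len(P),"med",np.median(P,0).round(4),"rect",np.round(r[0],1),np.round(r[1],1),round(r[2],1))
E
```

```text
t: 8.25
tool_pos: [0.5723, 0.1663, 0.2555]
tool_rot: [-0.021, 1.553, 0.012]
ft_force: [-0.2, -0.5, 0.1]
grip_width: 0.253
t 8.25 grasp [0.575  0.1655 0.1008] jaw yaw 91.2 q [ 0.29  0.47 -0.23  0.86 -0.01  0.26]
 shift now-axes cm [ 6.97 -0.58 -0.59]  after-turn axes cm [ 6.98 -0.62 -0.46]  turn [0.    0.017 0.006]
trough_blue 0.91 [144. 246.] 6222 med [0.5327 0.1513 0.0096] rect [562.7 159.1] [126.8  48.5] 1.3
dish_pad 0.73 [184. 155.] 6145 med [0.5627 0.0888 0.0094] rect [564.6  88.3] [65.3 65.3] 23.6
trough_red 0.58 [168. 350.] 11330 med [0.552  0.2279 0.0092] rect [562.7 229. ] [131.   49.6] 1.3
trough_black 0.87 [170.  57.] 8715 med [0.557  0.0173 0.0094] rect [567.3  15. ] [131.8  40.8] 1.3
tube_blue 0.81 [246. 255.] 7208 med [0.5662 0.1609 0.0977] rect [970.3 164.1] [920.1 176.1] 0.2
```

View pics/w3.png

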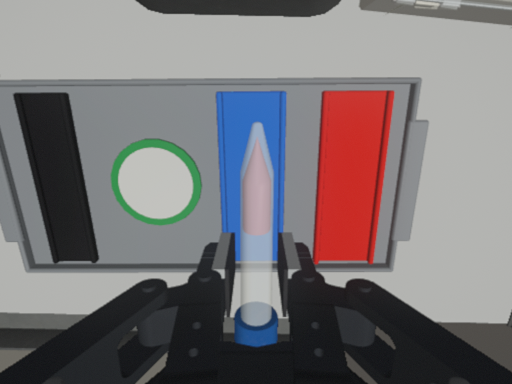

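The tube is held over the blue trough (144,246), aligned with it. I'll lower it with a small tilt correction.

```bash
python3 -m inch '1 0.5 -0.3 -0.3 0 0.01 0;1 1 -0.2 -0.2 0 0.007 0;1 1.5 -0.1 -0.2 0 0 0;1 1.5 0 0 0 0 0;1 1.2 0 0 0 0 0;1 0.5 0 0 0 0 0;1 0.3 0 0 0 0 0;1 0 0 0 0 0 0';  python3 -c "
from h import *
go(.5663,.1598,.030,91.2);print(manip.sense()['ft_force'])"
```

```text
t: 9.55
tool_pos: [0.5647, 0.1545, 0.1897]
tool_rot: [-0.017, 1.572, 0.006]
ft_force: [-0.2, -0.2, -0.8]
grip_width: 0.247
t 9.55 grasp [0.5644 0.1533 0.035 ] jaw yaw 90.8 q [ 0.27  0.53 -0.32  0.72 -0.01  0.25]
 shift now-axes cm [0.5  0.53 0.17]  after-turn axes cm [0.5  0.53 0.17]  turn [-0.007 -0.002  0.007]
[-0.23304147 -0.17993027 -0.83923761]
```

```bash
python3 -m inch '1 0 0.4 0.2 -0.007 0 0;1 0.2 0.2 0 0 0 0;1 0.2 0 0 0 0 0;1 0.1 0 0 0 0 0;1 0 0 0 0 0 0;1 0 0 0 0 0 0;1 0 0 0 0 0 0;1 0 0 0 0 0 0';  python3 -c "
from h import *
go(.5663,.1598,.030,91.2);print(manip.sense()['ft_force'])"
```

```text
t: 10.55
tool_pos: [0.5671, 0.1616, 0.1842]
tool_rot: [-0.023, 1.572, 0.013]
ft_force: [0.1, 0.4, 2.3]
grip_width: 0.251
t 10.55 grasp [0.5669 0.1606 0.0295] jaw yaw 91.3 q [ 0.28  0.54 -0.32  0.72 -0.01  0.26]
 shift now-axes cm [-0.04 -0.17 -0.08]  after-turn axes cm [-0.05 -0.17 -0.08]  turn [ 0.002 -0.001  0.006]
[0.12959887 0.39460751 2.33247055]
```

```bash
python3 -m inch '3.4 0 0 0 0 0 0;3.4 0 0 0 0 0 0;3.4 0 0 0 0 0 0;3.4 -1 0 0 0 0 0;4 -2 0 0 0 0 0;4 -3 0 0 0 0 0;4 -3 0 0 0 0 0;4 -3 0 0 0 0 0';  python3 - <<'E'
from h import *
p,d=manip.camera("wrist"); cv2.imwrite("pics/w4.png",p[60:])
for l in ["tube_blue","trough_blue"]:
    for m in manip.masks_of("wrist",l)[:1]:
        P=pts("wrist",m["region"],d); P=P[P[:,2]<.06]
        r=cv2.minAreaRect(P[:,:2].astype(np.float32)*1000)
        print(l,round(m["score"],2),"med",np.median(P,0).round(4),"zmax",np.percentile(P[:,2],98),"rect",np.round(r[0],1),np.round(r[1],1),round(r[2],1))
go(.4465,-.088,.12,80)
E
```

```text
t: 11.55
tool_pos: [0.5654, 0.1605, 0.3047]
tool_rot: [-0.027, 1.581, 0.006]
ft_force: [0.1, 0.9, 0.7]
grip_width: 0.472
tube_blue 0.97 med [0.5673 0.1598 0.0303] zmax 0.03566214087684876 rect [568.1 158.2] [123.6  22.6] 3.0
trough_blue 0.71 med [0.5514 0.1662 0.0108] zmax 0.01637557527890402 rect [565.9 160.9] [130.2  47.5] 1.2
t 11.7 grasp [0.5655 0.1591 0.1511] jaw yaw 91.2 q [ 0.28  0.43 -0.15  1.   -0.01  0.26]
 shift now-axes cm [  3.47 -24.59 -12.5 ]  after-turn axes cm [  3.1  -26.59  -7.49]  turn [ 0.196 -0.005  0.012]
```

View pics/w4.png

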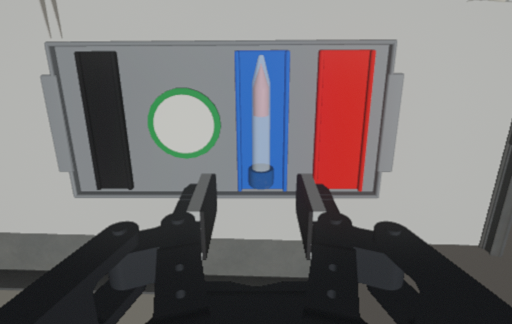

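The blue tube lies centred in the blue trough (tube at (120,262), trough ribs at columns 237–288). Next is the red tube.

```bash
python3 -m inch '4 0 -3 -1.5 0.05 0 0;4 0 -3.8 -1.5 0.05 0 0;4 0 -3.8 -1.2 0.05 0 0;4 0 -3.8 -1 0.046 0 0;4 0 -3.8 -1 0 0 0;4 0 -3.8 -1 0 0 0;4 0 -3.3 -1 0 0 0;4 0 -1 -0.4 0 0 0';  python3 - <<'E'
from h import *
p,d=manip.camera("wrist"); cv2.imwrite("pics/w5.png",p)
for l in ["tube_red","forceps"]:
    for m in manip.masks_of("wrist",l)[:1]:
        P=pts("wrist",m["region"],d); P=P[P[:,2]<.06]
        r=cv2.minAreaRect(P[:,:2].astype(np.float32)*1000)
        print(l,round(m["score"],2),"med",np.median(P,0).round(4),"rect",np.round(r[0],1),np.round(r[1],1),round(r[2],1))
go(.4465,-.088,.022,80)
E
```

```text
t: 12.7
tool_pos: [0.4436, -0.0989, 0.3043]
tool_rot: [0.127, 1.583, -0.157]
ft_force: [0.0, 0.8, -1.1]
grip_width: 0.472
tube_red 0.8 med [ 0.4464 -0.0867  0.0195] rect [444.8 -87.7] [ 24. 119.] 80.4
forceps 0.97 med [ 0.4289 -0.0197  0.0073] rect [431.  -16.4] [106.9  12.8] 0.3
t 12.85 grasp [ 0.4424 -0.1002  0.15  ] jaw yaw 79.8 q [-0.21  0.22 -0.47  0.89 -0.02 -0.03]
 shift now-axes cm [12.77  1.23  0.15]  after-turn axes cm [12.79  0.98 -0.02]  turn [-0.004 -0.014  0.02 ]
```

View pics/w5.png

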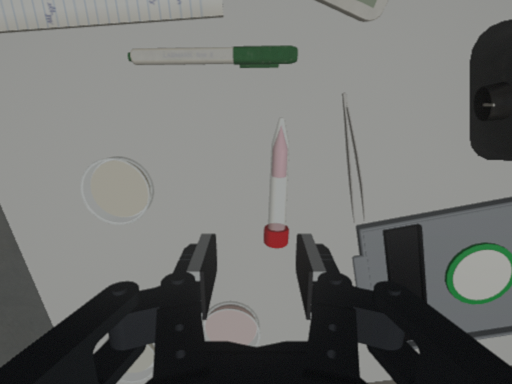

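The red tube is straight ahead between the fingers at (180,279) and the forceps are at (160,353). Descending on the red tube.

```bash
python3 -m inch '4 1.5 0.5 0.1 0 -0.014 0.018;4 2 0.4 0 0 0 0;4 2 0.1 0 0 0 0;4 2 0 0 0 0 0;4 2 0 0 0 0 0;4 1.6 0 0 0 0 0;4 1 0 0 0 0 0;4 0.3 0 0 0 0 0';  python3 -c "
from h import *
go(.446,-.0879,.022,80.2)"
```

```text
t: 13.85
tool_pos: [0.4547, -0.08, 0.1767]
tool_rot: [0.13, 1.56, -0.128]
ft_force: [-0.3, -0.1, -0.2]
grip_width: 0.468
t 13.85 grasp [ 0.4558 -0.0798  0.022 ] jaw yaw 80.6 q [-0.17  0.38 -0.65  0.53  0.   -0.01]
 shift now-axes cm [-0.01 -0.92 -0.73]  after-turn axes cm [-0.   -0.92 -0.72]  turn [ 0.006  0.007 -0.002]
```

```bash
python3 -m inch '4 0 -0.5 -0.4 0 0 0;4 0 -0.4 -0.3 0 0 0;4 0 0 0 0 0 0;1 0 0 0 0 0 0;1 0 0 0 0 0 0;1 0 0 0 0 0 0;1 0 0 0 0 0 0;1 0 0 0 0 0 0';  python3 -c "
from h import *
go(.446,-.0879,.022,80.2)"
```

```text
t: 14.85
tool_pos: [0.4468, -0.0884, 0.1782]
tool_rot: [0.13, 1.557, -0.128]
ft_force: [0.5, 0.5, 0.2]
grip_width: 0.252
t 14.85 grasp [ 0.4484 -0.0883  0.0235] jaw yaw 80.6 q [-0.2   0.37 -0.67  0.52  0.   -0.03]
 shift now-axes cm [ 0.15  0.03 -0.09]  after-turn axes cm [ 0.15  0.03 -0.08]  turn [ 0.006  0.01  -0.002]
```

```bash
python3 -m inch '1 -1 0 0 0 0 0;1 -2 0 0 0 0 0;1 -2 0 1.5 0 0 0;1 -2 0 2.5 0 0 0;1 -1.5 0 3 0 0 0;1 0 0 3 -0.06 0 0;1 0 1 2 -0.06 0 0;1 0 2 1 -0.06 0 0';  python3 -c "
from h import *
print(manip.sense()['grip_width'])
go(.5655,.2297,.10,91.2)"
```

```text
t: 15.85
tool_pos: [0.5784, -0.0776, 0.2714]
tool_rot: [-0.015, 1.56, 0.015]
ft_force: [0.3, 0.8, 0.0]
grip_width: 0.249
0.24908810331054548
t 15.85 grasp [ 0.5801 -0.0776  0.1168] jaw yaw 91.1 q [-0.13  0.44 -0.23  0.89  0.   -0.15]
 shift now-axes cm [ 1.67 30.75 -0.72]  after-turn axes cm [ 1.67 30.75 -0.65]  turn [-0.002  0.011 -0.   ]
```

```bash
python3 -m inch '1 0 3 0 0 0.01 0;1 0 4.3 0 0 0 0;1 0 4.5 0 0 0 0;1 0 4.5 0 0 0 0;1 0 4.5 0 0 0 0;1 0 4.5 0 0 0 0;1 0 3.5 0 0 0 0;1 0 1 0 0 0 0';  python3 -c "
from h import *
go(.5655,.2297,.032,91.2)"
```

```text
t: 16.85
tool_pos: [0.5654, 0.2362, 0.2732]
tool_rot: [-0.024, 1.575, 0.026]
ft_force: [-0.3, -0.3, -0.3]
grip_width: 0.251
t 16.85 grasp [0.5647 0.2364 0.1185] jaw yaw 91.8 q [ 0.4   0.49 -0.14  0.95  0.    0.36]
 shift now-axes cm [ 8.65 -0.66  0.03]  after-turn axes cm [ 8.65 -0.65 -0.  ]  turn [ 0.011 -0.004 -0.001]
```

```bash
python3 -m inch '1 1 0 0 0.01 0 0;1 2 0 0 0 0 0;1 2 0 0 0 0 0;1 1.5 0 0 0 0 0;1 0.7 0 0 0 0 0;1 0 0 0 0 0 0;1 0 0 0 0 0 0;1 0 0 0 0 0 0';  python3 -c "
from h import *
go(.5655,.2297,.032,91.2)"
```

```text
t: 17.85
tool_pos: [0.5634, 0.232, 0.1982]
tool_rot: [-0.016, 1.577, 0.012]
ft_force: [0.3, 0.2, -0.3]
grip_width: 0.249
t 17.85 grasp [0.5624 0.2316 0.0435] jaw yaw 91.0 q [ 0.39  0.55 -0.24  0.78  0.    0.37]
 shift now-axes cm [ 1.15 -0.23  0.21]  after-turn axes cm [ 1.15 -0.24  0.2 ]  turn [-0.004 -0.007  0.002]
```

```bash
python3 -m inch '1 0.4 -0.2 0.2 0 0 0;1 0.4 0 0 0 0 0;1 0.3 0 0 0 0 0;1 0.1 0 0 0 0 0;1 0 0 0 0 0 0;3.4 0 0 0 0 0 0;3.4 0 0 0 0 0 0;3.4 0 0 0 0 0 0';  python3 -c "
from h import *
go(.5655,.2297,.032,91.2)
print(manip.sense()['ft_force'],manip.sense()['grip_width'])"
```

```text
t: 18.85
tool_pos: [0.5661, 0.2304, 0.1866]
tool_rot: [-0.015, 1.575, 0.013]
ft_force: [-0.1, 0.0, -0.0]
grip_width: 0.394
t 18.85 grasp [0.5654 0.2301 0.0319] jaw yaw 91.0 q [ 0.39  0.57 -0.25  0.75  0.    0.37]
 shift now-axes cm [-0.01 -0.07 -0.06]  after-turn axes cm [-0.01 -0.07 -0.06]  turn [-0.003 -0.004  0.002]
[-0.11665658  0.04595603 -0.04469241] 0.3941627767486651
```

```bash
python3 -m inch '3.4 -1 0 0 0 0 0;3.4 -2 0 0 0 0 0;4 -3 0 0 0 0 0;4 -3 0 0 0 0 0;4 -2 0 0 0 0 0;4 0 0 0 0 0 0;4 0 0 0 0 0 0;4 0 -1 0 0 0 0';  python3 - <<'E'
from h import *
p,d=manip.camera("wrist"); cv2.imwrite("pics/w6.png",p)
for l in ["tube_red","trough_red"]:
    for m in manip.masks_of("wrist",l)[:1]:
        P=pts("wrist",m["region"],d); P=P[P[:,2]<.06]
        r=cv2.minAreaRect(P[:,:2].astype(np.float32)*1000)
        print(l,round(m["score"],2),"med",np.median(P,0).round(4),"zmax",np.percentile(P[:,2],98),"rect",np.round(r[0],1),np.round(r[1],1),round(r[2],1))
go(.45,-.02,.12,90)
E
```

```text
t: 19.85
tool_pos: [0.5663, 0.2205, 0.3017]
tool_rot: [-0.016, 1.575, 0.014]
ft_force: [0.4, -0.2, 0.0]
grip_width: 0.47
tube_red 0.67 med [0.5617 0.226  0.0271] zmax 0.03210303729565695 rect [562.5 225.7] [123.7  22.1] 1.7
trough_red 0.59 med [0.5458 0.2357 0.0097] zmax 0.01522650976922736 rect [560.9 228.8] [128.5  46.4] 1.1
t 20.0 grasp [0.5654 0.2194 0.1469] jaw yaw 91.0 q [ 0.37  0.46 -0.11  1.01  0.    0.35]
 shift now-axes cm [  2.8  -23.76 -12.01]  after-turn axes cm [  2.69 -23.97 -11.62]  turn [ 0.017 -0.005  0.002]
```

View pics/w6.png

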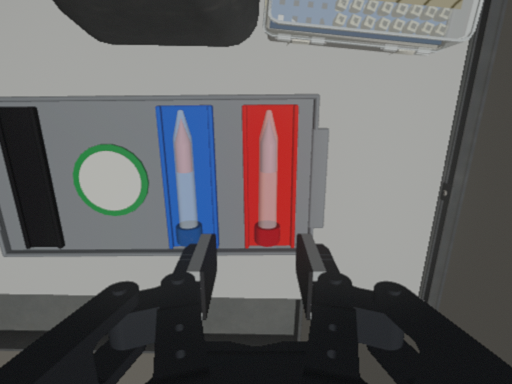

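Both tubes lie in their troughs, blue at (180,187) and red at (180,268). On to the forceps.

```bash
python3 -m inch '4 0 -3.5 0 0.017 0 0;4 0 -4.5 0 0 0 0;4 0 -4.5 0 0 0 0;4 0 -4.5 0 0 0 0;3 0 -4 -2 0 0 0;3 0 -2 -4 0 0 0;3 0 0 -4 0 0 0;3 0 0 -1.5 0 0 0';  python3 - <<'E'
from h import *
p,d=manip.camera("wrist"); cv2.imwrite("pics/w7.png",p)
for m in manip.masks_of("wrist","forceps")[:2]:
        P=pts("wrist",m["region"],d); P=P[P[:,2]<.06]
        r=cv2.minAreaRect(P[:,:2].astype(np.float32)*1000)
        print(round(m["score"],2),m["pixel"],"med",np.median(P,0).round(4),"rect",np.round(r[0],1),np.round(r[1],1),round(r[2],1))
        b=cv2.boundingRect(m["region"].astype(np.uint8)); print(b)
for m in manip.place_of("wrist","forceps")[:2]: print(m["score"],m["pixel"],at_z("wrist",m["pixel"],.003))
go(.43,-.018,.021,90)
E
```

```text
t: 21.0
tool_pos: [0.4498, -0.018, 0.2983]
tool_rot: [0.0, 1.579, -0.003]
ft_force: [-0.6, -0.2, -0.2]
grip_width: 0.355
0.74 [103.8, 252.0] med [ 0.3817 -0.0203  0.0059] rect [382.1 -20.3] [1.7 8.7] 89.9
(254, 100, 3, 12)
0.67 [170.5, 253.4] [ 0.43985374 -0.021791    0.003     ]
t 21.15 grasp [ 0.4517 -0.0178  0.1443] jaw yaw 90.0 q [-0.04  0.22 -0.49  0.87 -0.   -0.04]
 shift now-axes cm [12.34 -0.02 -2.19]  after-turn axes cm [12.33 -0.05 -2.25]  turn [-0.001 -0.005  0.002]
```

View pics/w7.png

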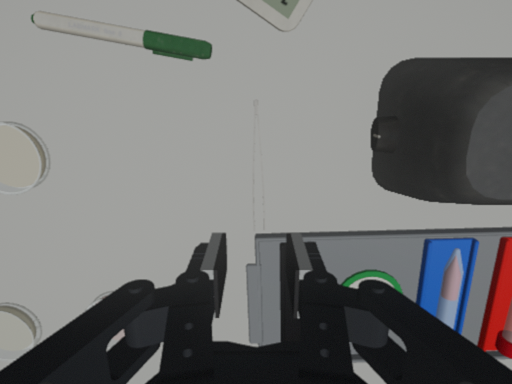

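```bash
python3 - <<'E'
from h import *
p=cv2.imread("pics/w7.png")
for q in [(99,255.5),(235,253),(235,265),(165,253),(165,261)]: print(q,at_z("wrist",q,.005).round(4))
c=p[85:245,215:300]; c=cv2.normalize(cv2.resize(c,None,fx=4,fy=3.7,interpolation=cv2.INTER_CUBIC),None,0,255,cv2.NORM_MINMAX)
cv2.imwrite("pics/w7c.png",cv2.convertScaleAbs(c,alpha=3,beta=-330))
E
```

```text
(99, 255.5) [ 0.3793 -0.0198  0.005 ]
(235, 253) [ 0.5011 -0.0224  0.005 ]
(235, 265) [ 0.5011 -0.0112  0.005 ]
(165, 253) [ 0.4345 -0.0221  0.005 ]
(165, 261) [ 0.4345 -0.0151  0.005 ]
```

View pics/w7c.png

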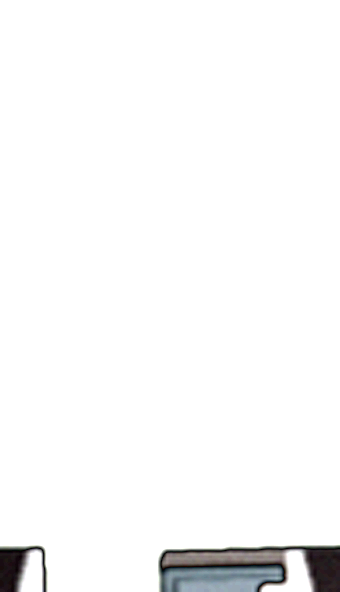

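The crop was overexposed and didn't help. From w7, the hinge at (99,255) and tips at row ~235 put the centre at about (0.4385, -0.019). Descending.

```bash
python3 -m inch '3 1 0 -0.6 0 0 0;3 2 0 -0.4 0.01 0 0;3 2 0 0 0 0 0;3 2 0 0 0 0 0;3 2 0 0 0 0 0;3 1 0 0 0 0 0;3 0 0 0 0 0 0;3 0 0 0 0 0 0';  python3 - <<'E'
from h import *
go(.4388,-.019,.0205,91)
p,d=manip.camera("wrist"); cv2.imwrite("pics/w8.png",cv2.resize(p[60:330,160:360],None,fx=2.2,fy=2.2))
E
```

```text
t: 22.15
tool_pos: [0.4501, -0.0157, 0.1938]
tool_rot: [0.003, 1.568, -0.006]
ft_force: [-0.1, 0.6, -0.2]
grip_width: 0.35
t 22.15 grasp [ 0.4505 -0.016   0.0391] jaw yaw 89.7 q [-0.03  0.34 -0.66  0.57 -0.   -0.03]
 shift now-axes cm [ 1.86 -0.33 -1.13]  after-turn axes cm [ 1.86 -0.31 -1.14]  turn [-0.023  0.003  0.002]
```

View pics/w8.png

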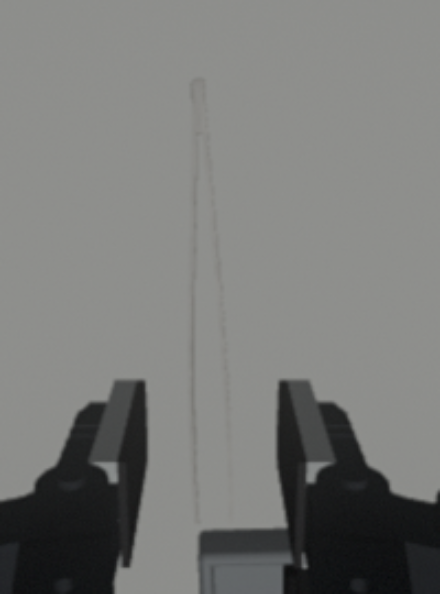

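The forceps are between the fingers: hinge at crop (197,80), tips at about (214,520).

```bash
python3 - <<'E'
from h import *
a=at_z("wrist",(95.5,249.7),.005);b=at_z("wrist",(297,257.3),.005);m=(a+b)/2
print(a,b,m,np.linalg.norm(b-a),np.degrees(np.arctan2(*(b-a)[1::-1])))
go(m[0],m[1],.0205,91)
E
```

```text
[ 0.37553481 -0.0200871   0.005     ] [ 0.4916638  -0.01701875  0.005     ] [ 0.43359931 -0.01855292  0.005     ] 0.11616952161564435 1.5135115899057205
t 22.2 grasp [ 0.4506 -0.016   0.0392] jaw yaw 89.7 q [-0.03  0.34 -0.66  0.57 -0.   -0.03]
 shift now-axes cm [ 1.87 -0.29 -1.65]  after-turn axes cm [ 1.87 -0.25 -1.65]  turn [-0.023  0.003  0.002]
```

```bash
python3 -m inch '3 0 -0.27 -0.8 -0.023 0 0;3 0.4 0 -0.7 0 0 0;3 0.6 0 0 0 0 0;3 0.5 0 0 0 0 0;3 0.3 0 0 0 0 0;3 0 0 0 0 0 0;3 0 0 0 0 0 0;3 0 0 0 0 0 0';  python3 - <<'E'
from h import *
go(.435,-.0185,.0205,91)
E
```

```text
t: 23.2
tool_pos: [0.4347, -0.0189, 0.1758]
tool_rot: [-0.016, 1.565, 0.013]
ft_force: [-0.1, -0.7, -0.5]
grip_width: 0.352
t 23.2 grasp [ 0.4356 -0.0192  0.0211] jaw yaw 91.1 q [-0.04  0.35 -0.72  0.5  -0.   -0.06]
 shift now-axes cm [0.06 0.04 0.03]  after-turn axes cm [0.06 0.04 0.03]  turn [0.001 0.006 0.002]
```

Close, then lift.

```bash
python3 -m inch '0 0 0 0 0 0 0;0 0 0 0 0 0 0;0 0 0 0 0 0 0;0 0 0 0 0 0 0;0 0 0 0 0 0 0;0 -1 0 0 0 0 0;0 -2 0 0 0 0 0;0 -2 0 0 0 0 0' 30;  python3 - <<'E'
from h import *
print(manip.sense()['grip_width']*8.54)
go(.567,.0198,.06,91.2)
E
```

```text
t: 24.2
tool_pos: [0.4336, -0.0187, 0.2271]
tool_rot: [-0.016, 1.568, 0.013]
ft_force: [0.5, -0.1, 0.3]
grip_width: 0.127
1.0837462396500424
t 24.2 grasp [ 0.434  -0.019   0.0724] jaw yaw 91.1 q [-0.04  0.27 -0.65  0.65 -0.   -0.06]
 shift now-axes cm [ 1.27  3.61 13.41]  after-turn axes cm [ 1.24  3.57 13.42]  turn [-0.002  0.003  0.002]
```

```bash
python3 -m inch '0 0 0 1.5 0 0 0;0 0 0 2.3 0 0 0;0 0 0.5 2.3 0 0 0;0 0 0.8 2.3 0 0 0;0 0 0.8 2.3 0 0 0;0 0 0.8 1.8 0 0 0;0 0 0.6 0.7 0 0 0;0 0 0 0 0 0 0';  python3 - <<'E'
from h import *
p,d=manip.camera("wrist"); cv2.imwrite("pics/w9.png",p)
for l in ["trough_black","forceps","dish_pad"]:
    for m in manip.masks_of("wrist",l)[:1]:
        P=pts("wrist",m["region"],d); P=P[P[:,2]<.08]
        r=cv2.minAreaRect(P[:,:2].astype(np.float32)*1000)
        print(l,round(m["score"],2),m["pixel"],"med",np.median(P,0).round(4),"rect",np.round(r[0],1),np.round(r[1],1),round(r[2],1))
go(.567,.0198,.0297,91.2)
E
```

```text
t: 25.2
tool_pos: [0.5752, 0.0201, 0.226]
tool_rot: [-0.016, 1.562, 0.012]
ft_force: [-0.3, 0.3, -0.3]
grip_width: 0.126
trough_black 0.65 [167.8, 256.6] med [0.5444 0.0192 0.0099] rect [565.2  19.3] [127.   34.5] 1.0
forceps 0.63 [229.4, 248.4] med [0.5608 0.0164 0.059 ] rect [594.9  16.6] [160.3  13.4] 2.0
dish_pad 0.97 [198.7, 372.3] med [0.5614 0.0888 0.0101] rect [563.2  89.1] [65.9 65.6] 6.4
t 25.4 grasp [0.5751 0.0191 0.0717] jaw yaw 91.0 q [ 0.03  0.47 -0.32  0.78 -0.    0.02]
 shift now-axes cm [ 4.2   0.06 -0.73]  after-turn axes cm [ 4.2   0.05 -0.69]  turn [-0.004  0.008  0.002]
```

View pics/w9.png

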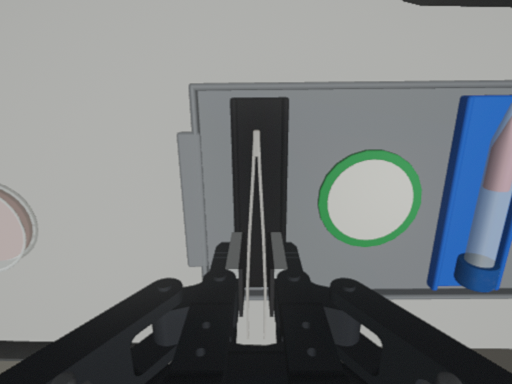

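The forceps hang aligned over the black trough (hinge at (132,256), trough columns 232–288). Lowering.

```bash
python3 -m inch '0 0.5 0 -0.5 0 0.006 0;0 1 0 -0.3 0 0 0;0 1 0 0 0 0 0;0 0.8 0 0 0 0 0;0 0.3 0 0 0 0 0;0 0 0 0 0 0 0;0 0 0 0 0 0 0;0 0 0 0 0 0 0';  python3 - <<'E'
from h import *
go(.5662,.0198,.0297,91.2); print(manip.sense()['ft_force'])
E
```

```text
t: 26.4
tool_pos: [0.5642, 0.0185, 0.1878]
tool_rot: [-0.015, 1.571, 0.011]
ft_force: [-0.1, -0.3, -0.1]
grip_width: 0.122
t 26.4 grasp [0.5642 0.0182 0.0331] jaw yaw 90.9 q [ 0.03  0.5  -0.38  0.69 -0.    0.02]
 shift now-axes cm [0.34 0.12 0.2 ]  after-turn axes cm [0.34 0.12 0.2 ]  turn [-0.005  0.     0.002]
[-0.10484238 -0.34391408 -0.09205823]
```

```bash
python3 -m inch '0 0.1 0.12 0.2 0 0 0;0 0.2 0 0 0 0 0;0 0.05 0 0 0 0 0;0 0 0 0 0 0 0;2.4 0 0 0 0 0 0;2.4 0 0 0 0 0 0;2.4 0 0 0 0 0 0;2.4 0 0 0 0 0 0';  python3 - <<'E'
from h import *
go(.5662,.0198,.0297,91.2); print(manip.sense()['ft_force'],manip.sense()['grip_width'])
E
```

```text
t: 27.4
tool_pos: [0.5667, 0.0199, 0.1848]
tool_rot: [-0.015, 1.569, 0.011]
ft_force: [0.6, 0.8, 1.0]
grip_width: 0.282
t 27.4 grasp [0.5669 0.0195 0.0301] jaw yaw 90.9 q [ 0.04  0.51 -0.38  0.68 -0.    0.02]
 shift now-axes cm [ 0.04 -0.01 -0.05]  after-turn axes cm [ 0.04 -0.01 -0.05]  turn [-0.005  0.001  0.002]
[0.55749934 0.80973046 0.9518485 ] 0.2818601436888966
```

```bash
python3 -m inch '2.4 -1 0 0 0 0 0;2.4 -2 0 0 0 0 0;5 -3 0 0 0 0 0;8.5 -3 -2 0 0 0 0;8.5 -2 -4 0 0 0 0;8.5 0 -4.5 0 0 0 0;8.5 0 -4.5 0 0 0 0;8.5 0 -2 1 0.18 0 0'; python3 -m inch '8.5 0 0 0 0.186 0 0;8.5 0 0 0 0.186 0 0;8.5 0 0 0 0.186 0 0;8.5 0 0 0 0.186 0 0;8.5 0 0 0 0.186 0 0;8.5 0 0 0 0.186 0 0;8.5 0 0 0 0.186 0 0;8.5 0 0 0 0.1 0 0'; python3 - <<'E'
from h import *
n="wrist"
for n in ("wrist","top"):
  p,d=manip.camera(n); cv2.imwrite(f"pics/{n}10.png",p)
  for l in ["dish_pink"]+(["dish_pad","tube_blue","trough_blue","tube_red","trough_red","forceps","trough_black"] if n=="top" else []):
    for m in manip.masks_of(n,l)[:1]:
        P=pts(n,m["region"],d); P=P[P[:,2]<.08]
        r=cv2.minAreaRect(P[:,:2].astype(np.float32)*1000)
        print(n,l,round(m["score"],2),m["pixel"],"med",np.median(P,0).round(4),"rect",np.round(r[0],1),np.round(r[1],1),round(r[2],1))
go(.588,-.160,.026,1)
E
```

```text
t: 28.4
tool_pos: [0.58, -0.1527, 0.3049]
tool_rot: [0.126, 1.56, -0.131]
ft_force: [0.4, 0.1, 0.3]
grip_width: 0.996
t: 29.4
tool_pos: [0.5803, -0.1558, 0.3113]
tool_rot: [1.218, 1.191, -1.208]
ft_force: [0.1, 0.3, 0.6]
grip_width: 0.993
wrist dish_pink 0.97 [183.9, 260.8] med [ 0.5873 -0.1581  0.0164] rect [ 588.8 -161. ] [60.2 66. ] 45.2
top dish_pink 0.79 [159.2, 329.3] med [ 0.5896 -0.1527  0.0159] rect [ 590.1 -150.5] [41.7 60.2] 81.9
top dish_pad 0.94 [170.0, 230.4] med [0.5674 0.0905 0.0089] rect [567.   90.4] [62.4 61.3] 19.9
top tube_blue 0.56 [162.4, 201.9] med [0.5681 0.1575 0.0267] rect [563.8 158.6] [ 17.3 103.4] 88.5
top trough_blue 0.96 [171.5, 205.1] med [0.5544 0.1536 0.0094] rect [563.8 159.5] [129.4  45.8] 1.9
top tube_red 0.88 [161.0, 171.0] med [0.5726 0.2264 0.0262] rect [565.8 227.4] [114.2  28.5] 5.0
top trough_red 0.72 [172.3, 176.3] med [0.5552 0.2257 0.0095] rect [562.6 232.3] [127.2  51.9] 1.7
top forceps 0.18 [171.8, 176.9] med [0.552  0.2267 0.0097] rect [563.8 229.6] [131.3  47.9] 3.6
top trough_black 0.95 [162.5, 256.6] med [0.5712 0.0207 0.0097] rect [569.2  21.2] [127.3  38.1] 1.4
t 29.95 grasp [ 0.5823 -0.1566  0.1558] jaw yaw -0.2 q [-0.26  0.43 -0.13  0.99 -0.    1.31]
 shift now-axes cm [12.99  0.61  0.35]  after-turn axes cm [12.98  0.76  0.44]  turn [-0.022  0.006 -0.013]
```

View pics/wrist10.png

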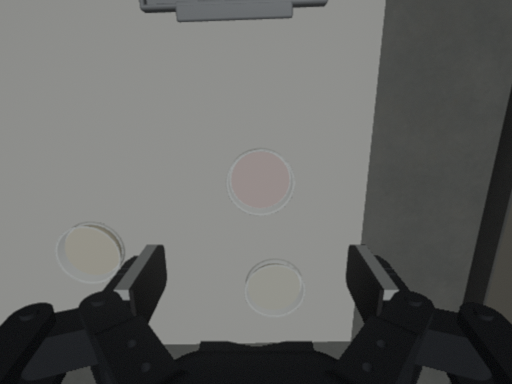

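The pink dish is at (182,261), with a plain dish at (288,275) and clear space in x on either side. Descending with the tilt corrected first.

```bash
python3 -m inch '8.5 0 0.4 0.2 -0.02 0.006 -0.012;8.5 1 0.4 0.2 0 0 0;8.5 2 0 0 0 0 0;8.5 2.5 0 0 0 0 0;8.5 2.5 0 0 0 0 0;8.5 2 0 0 0 0 0;8.5 1 0 0 0 0 0;8.5 0 0 0 0 0 0'; python3 - <<'E'
from h import *
go(.5888,-.160,.0173,1)
E
```

```text
t: 30.95
tool_pos: [0.5905, -0.1608, 0.1937]
tool_rot: [1.196, 1.219, -1.196]
ft_force: [-0.1, -0.3, 0.5]
grip_width: 0.997
t 30.95 grasp [ 0.5903 -0.1606  0.039 ] jaw yaw 1.0 q [-0.27  0.56 -0.25  0.76  0.    1.29]
 shift now-axes cm [ 2.17 -0.16 -0.08]  after-turn axes cm [ 2.17 -0.16 -0.08]  turn [ 0.    -0.001  0.001]
```

```bash
python3 -m inch '8.5 0.8 -0.15 -0.05 0 0 0;8.5 0.8 0 0 0 0 0;8.5 0.4 0 0 0 0 0;8.5 0.1 0 0 0 0 0;8.5 0 0 0 0 0 0;8.5 0 0 0 0 0 0;8.5 0 0 0 0 0 0;8.5 0 0 0 0 0 0'; python3 - <<'E'
from h import *
go(.5888,-.160,.0173,1)
p,d=manip.camera("wrist"); cv2.imwrite("pics/w11.png",p)
E
```

```text
t: 31.95
tool_pos: [0.5904, -0.1607, 0.1739]
tool_rot: [1.198, 1.214, -1.193]
ft_force: [1.3, 0.5, -0.6]
grip_width: 0.993
t 31.95 grasp [ 0.591  -0.1607  0.0192] jaw yaw 1.0 q [-0.27  0.58 -0.27  0.71  0.    1.29]
 shift now-axes cm [ 0.19 -0.16 -0.07]  after-turn axes cm [ 0.19 -0.15 -0.07]  turn [ 0.     0.    -0.004]
```

View pics/w11.png

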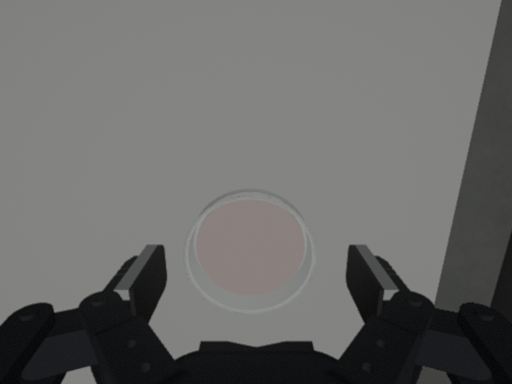

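The dish sits between the fingers (columns 186–315, fingers 165–347), about 2 mm to one side. I'll correct that and close gently.

```bash
python3 -m inch '8.5 0.15 -0.18 -0.05 0 0 0.004;8 0 0 0 0 0 0;7.5 0 0 0 0 0 0;7 0 0 0 0 0 0;6.5 0 0 0 0 0 0;6 0 0 0 0 0 0;5 0 0 0 0 0 0;5 0 0 0 0 0 0' 25; python3 - <<'E'
from h import *
s=manip.sense();print(s['grip_width']*8.54,s['ft_force'])
go(.5655,.0897,.08,1)
E
```

```text
t: 33.0
tool_pos: [0.5883, -0.1601, 0.1727]
tool_rot: [1.2, 1.211, -1.19]
ft_force: [-0.6, -0.6, -0.3]
grip_width: 0.68
5.810639424758633 [-0.59729605 -0.61669454 -0.27729387]
t 33.0 grasp [ 0.5895 -0.1602  0.018 ] jaw yaw 1.0 q [-0.27  0.58 -0.28  0.7   0.    1.29]
 shift now-axes cm [ -6.23  -1.78 -25.02]  after-turn axes cm [ -6.2   -1.84 -25.02]  turn [ 0.     0.    -0.008]
```

```bash
python3 -m inch '5 -0.6 0 0 0 0 0;5 -1 0 0 0 0 0;5 -1.2 0 0 0 0 0;5 -1.2 0 0 0 0 0;5 -1 0 -0.5 0 0 0;5 -0.6 0 -1.2 0 0 0;5 0 0 -2 0 0 0;5 0 0 -2 0 0 0'; python3 -m inch '5 0 -0.3 -2.5 0 0 0;5 0 -0.3 -2.6 0 0 0;5 0 -0.3 -2.6 0 0 0;5 0 -0.3 -2.6 0 0 0;5 0 -0.3 -2.6 0 0 0;5 0 -0.2 -2.4 0 0 0;5 0 0 -1.5 0 0 0;5 0 0 -0.6 0 0 0'; python3 - <<'E'
from h import *
s=manip.sense();print(s['grip_width']*8.54,s['ft_force'])
go(.5650,.0897,.026,1)
E
```

```text
t: 34.0
tool_pos: [0.5871, -0.1004, 0.2333]
tool_rot: [1.202, 1.209, -1.19]
ft_force: [0.6, 0.2, -0.9]
grip_width: 0.678
t: 35.0
tool_pos: [0.5613, 0.0902, 0.2293]
tool_rot: [1.191, 1.222, -1.188]
ft_force: [-0.1, -0.7, -0.5]
grip_width: 0.679
5.800474042959968 [-0.06938691 -0.71534316 -0.49396906]
t 35.0 grasp [0.5615 0.0904 0.0746] jaw yaw 1.5 q [ 0.16  0.46 -0.32  0.79  0.    1.7 ]
 shift now-axes cm [4.86 0.37 0.07]  after-turn axes cm [4.86 0.37 0.06]  turn [ 0.009 -0.001 -0.002]
```

```bash
python3 -m inch '5 0.5 0.2 0 0 0 0;5 1 0.17 0 0 0 0;5 1 0 0 0 0 0;5 0.8 0 0 0 0 0;5 0.4 0 0 0 0 0;5 0 0 0 0 0 0;5 0 0 0 0 0 0;5 0 0 0 0 0 0'; python3 - <<'E'
from h import *
go(.5653,.0897,.026,1)
p,d=manip.camera("wrist"); cv2.imwrite("pics/w12.png",p)
E
```

```text
t: 36.0
tool_pos: [0.5653, 0.0883, 0.1888]
tool_rot: [1.192, 1.22, -1.192]
ft_force: [-1.4, -0.4, 0.1]
grip_width: 0.677
t 36.0 grasp [0.5653 0.0883 0.0341] jaw yaw 1.3 q [ 0.15  0.51 -0.36  0.7   0.    1.7 ]
 shift now-axes cm [ 0.81  0.   -0.14]  after-turn axes cm [ 0.81  0.   -0.14]  turn [ 0.006 -0.    -0.   ]
```

View pics/w12.png

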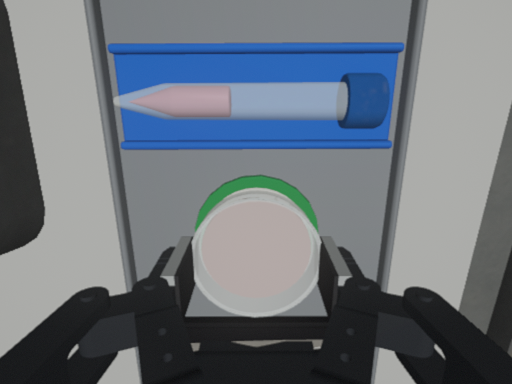

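```bash
python3 - <<'E'
from h import *
print("pad far edge",at_z("wrist",(176,257),.008),"blue ribs top",at_z("wrist",(47,256),.013),at_z("wrist",(144,256),.013), "pad L/R",at_z("wrist",(225,195.5),.008),at_z("wrist",(225,319),.008),"dish far rim",at_z("wrist",(190,256),.0305),"tube",at_z("wrist",(82,300),.0195),at_z("wrist",(121,300),.0195))
E
```

```text
pad far edge [0.56451675 0.12277136 0.008     ] blue ribs top [0.56268474 0.1816184  0.013     ] [0.56362962 0.13966351 0.013     ] pad L/R [0.53262548 0.09528874 0.008     ] [0.59793375 0.09674401 0.008     ] dish far rim [0.56400841 0.12236495 0.0305    ] tube [0.58174556 0.16752815 0.0195    ] [0.5827932  0.15127111 0.0195    ]
```

```bash
python3 -m inch '5 0.3 0 -0.05 0 0 0;5 0.3 0 0 0 0 0;5 0.1 0 0 0 0 0;5 0.1 0 0 0 0 0;5 0 0 0 0 0 0;5 0 0 0 0 0 0;5 0 0 0 0 0 0;5 0 0 0 0 0 0'; python3 - <<'E'
from h import *
go(.5653,.0890,.026,1); print(manip.sense()['ft_force'])
E
```

```text
t: 37.05
tool_pos: [0.5655, 0.089, 0.1808]
tool_rot: [1.193, 1.219, -1.191]
ft_force: [0.0, -0.3, 0.0]
grip_width: 0.677
t 37.05 grasp [0.5658 0.0891 0.0261] jaw yaw 1.4 q [ 0.16  0.52 -0.37  0.68  0.    1.7 ]
 shift now-axes cm [ 0.01 -0.02  0.  ]  after-turn axes cm [ 0.01 -0.02  0.  ]  turn [ 0.006 -0.    -0.001]
[ 0.03987206 -0.2812132   0.02501151]
```

```bash
python3 -m inch '5 0.1 0 0 0 0 0;5 0 0 0 0 0 0;5.8 0 0 0 0 0 0;6.2 0 0 0 0 0 0;6.6 0 0 0 0 0 0;7 0 0 0 0 0 0;7.5 0 0 0 0 0 0;8 0 0 0 0 0 0'; python3 -m inch '8 -0.6 0 0 0 0 0;8 -1 0 0 0 0 0;8 -2 0 0 0 0 0;8 -3 0 0 0 0 0;8 -3 0 0 0 0 0;8 -3 -2 3 0 0 0;8 0 -2 5 0 0 0;8 0 -2 5 0 0 0'; python3 -m inch '8 0 -2 5 0 0 0;8 0 -2 5 0 0 0;8 0 -2 5 0 0 0;8 0 -1 5 0 0 0;8 0 0 3 0 0 0;8 0 0 0 0 0 0;8 0 0 0 0 0 0;8 0 0 0 0 0 0'; python3 - <<'E'
from h import *
print(manip.sense()['tool_pos'])
n="top"
p,d=manip.camera(n); cv2.imwrite("pics/top2.png",cv2.resize(p[120:220,150:400],None,fx=3.2,fy=3.2,interpolation=cv2.INTER_CUBIC))
for l in ["dish_pink","dish_pad","dish_plain_a","tube_blue","trough_blue","tube_red","trough_red","forceps","trough_black"]:
    for m in manip.masks_of(n,l)[:2]:
        P=pts(n,m["region"],d); P=P[P[:,2]<.08]
        r=cv2.minAreaRect(P[:,:2].astype(np.float32)*1000)
        print(n,l,round(m["score"],2),m["pixel"],"med",np.median(P,0).round(4),"rect",np.round(r[0],1),np.round(r[1],1),round(r[2],1))
E
```

```text
t: 38.05
tool_pos: [0.5657, 0.0891, 0.1804]
tool_rot: [1.193, 1.219, -1.19]
ft_force: [0.1, 0.1, -1.1]
grip_width: 0.936
t: 39.05
tool_pos: [0.5098, -0.0426, 0.3161]
tool_rot: [1.191, 1.216, -1.179]
ft_force: [0.4, -0.1, -0.1]
grip_width: 0.936
t: 40.05
tool_pos: [0.4427, -0.2831, 0.3228]
tool_rot: [1.196, 1.204, -1.176]
ft_force: [-0.5, 0.1, 0.8]
grip_width: 0.939
[ 0.44271754 -0.28314487  0.32281637]
top dish_pink 0.72 [163.5, 229.7] med [0.5676 0.0887 0.0237] rect [569.4  89.2] [65.6 59.9] 7.8
top dish_pad 0.5 [179.7, 231.2] med [0.5375 0.0902 0.0088] rect [538.4  89.1] [ 8.1 40.1] 1.1
top dish_plain_a 0.73 [152.1, 376.1] med [ 0.6016 -0.2713  0.0159] rect [ 602.4 -272.3] [59.6 61.5] 49.8
top dish_plain_a 0.58 [228.2, 358.2] med [ 0.4239 -0.2286  0.0158] rect [ 424.  -229.4] [58.3 61. ] 2.3
top tube_blue 0.85 [165.5, 202.8] med [0.565  0.1577 0.0264] rect [561.4 160.2] [ 20.1 108.3] 88.5
top trough_blue 0.9 [170.4, 204.8] med [0.5614 0.1539 0.0096] rect [564.6 159.8] [128.7  46.2] 1.7
top trough_blue 0.28 [173.1, 172.7] med [0.5474 0.2288 0.0093] rect [562.2 231.3] [125.3  51.1] 1.0
top tube_red 0.85 [157.8, 173.4] med [0.5747 0.2258 0.0267] rect [563.2 228.4] [104.9  23. ] 0.2
top trough_red 0.64 [178.8, 224.8] med [0.5394 0.104  0.0099] rect [538.4 103.3] [19.9  4.6] 67.6
top trough_red 0.55 [171.9, 176.8] med [0.5527 0.2232 0.0093] rect [562.1 229.7] [126.8  47.4] 2.9
top trough_black 0.69 [162.7, 258.2] med [0.571  0.0208 0.0095] rect [567.8  21.2] [124.7  33. ] 1.1
```

View pics/top2.png

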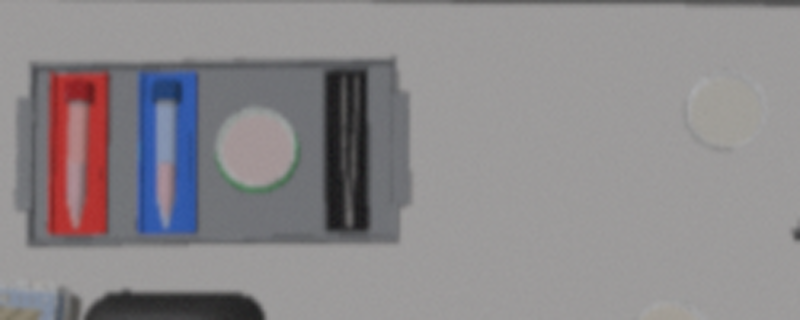

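The top view shows both tubes, the forceps (348,150) and the pink dish (257,148) centred in their places. The plain dishes have not moved. Handing in.

```bash
python3 -c "
from workcell import manip
print(manip.hand_in(), manip.sense()['t'])"
```

```text
the job is handed in; nothing more can be done
the job is handed in; nothing more can be done
```

I packed the tray in the order asked and handed it in at about 40 s of robot time. I placed the blue tube, red tube and forceps in their troughs, then the pink dish on the green pad.

- **Tubes:** both lie flat and lengthwise inside their ribs. The last top-camera readings put the blue tube about 3 mm and the red about 1 mm from the middle of its trough. Wrist-camera readings put both about 3 mm off towards −y, which is close to the calibration limit.
- **Forceps:** the picture shows them flat and lengthwise in the black trough. The network did not find them in the final top picture, so I checked this by eye only.
- **Pink dish:** it measured within about 3 mm of the pad centre. I made no turns while carrying it, and the measured tool orientation stayed within about 1°.
- **Plain dishes:** both measured within about 1 mm of where they started.
- **Forces:** the wrist force readings between moves stayed under 3 N. The gripper was open and clear of everything at hand-in.

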